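# Start one position of a multi-plate stirrer

### The job

Stand the empty glass beaker upright in the middle of the black rubber pad on the free plate of the stirrer. Then start that plate only: turn its own bar knob (the big one just in front of that plate, left of the plate's middle) clockwise until the white line on the knob points straight up the panel at the long mark. Do not touch the small round knobs, do not turn the bar knobs of the other plates, and leave the bottles and the petri dish where they stand.

Things in the scene. Friction and masses are not known exactly. Their poses are not given: they have to be found in the camera images.
- stirrer: Fixed white multi-position stirrer, 195 mm deep (x), 368 mm wide (y), flat top 63.5 mm high. Origin: centre of its underside; x points from its front (robot's side) to its rear, y to its left seen from the robot, z up. Turned by up to 0.15 rad. Three round steel plates, 84 mm across and 116 mm apart, lie in a row along y on its top; the sloping control panel is in front of them.
- panel_mid (a point): Middle of the face of the grey control panel (72 mm along its slope, sloping 25 degrees from level towards the robot). z points out of the face, x straight up the slope, y to the left. Six black knobs stand on the line along y, 58 mm apart, axes along z: for each plate a large bar knob (stirring) 29 mm left of the plate's centre and a small round one (heating) 29 mm right of it.
- plate0 (a point): Centre of the upper face of the left stirring plate (66 mm above the worktop), axes as stirrer.
- plate1 (a point): Centre of the upper face of the middle stirring plate (66 mm above the worktop), axes as stirrer.
- plate2 (a point): Centre of the upper face of the right stirring plate (66 mm above the worktop), axes as stirrer.
- pad: Thin round black rubber pad, 68 mm across and 3 mm thick, lying fixed on the one stirring plate that has no bottle; which plate that is varies. Origin: centre of its underside.
- glass_mid (a point): Empty clear glass beaker, open at the top, 56 mm across, 62 mm high, about 40 g, standing upright on the worktop to the left or the right of the stirrer. The point is on its axis, half-way up (31 mm above its underside); z is up along its axis.
- stir0 (a joint): Bar knob (stirring) of the left plate, rad: 0 = off, 2.4 = end stop, growing clockwise as seen looking onto the panel; at 1.2 its white line points straight up the slope at the long white mark. Starts between 0 and 0.3 (line pointing to the left). Light friction, about 0.04 N m; stays where it is left.
- stir0_grip (a point): On the axis of the left bar knob, 24 mm out from the panel, half-way up its bar. Knob: disc 38 mm across, 8 mm high, with a bar 12 mm thick, 8 to 40 mm above the panel, reaching 31 mm from the axis to its pointing end (white line) and 23 mm the other way. z points out of the panel, x along the bar to the pointing end, y across the bar; x and y turn with the knob.
- stir0_nose (a point): Pointing end of the left bar knob, 31 mm from the axis.
- heat0: Small round fluted knob (heating) of the left plate, 26 mm across, 22 mm high, free to turn very lightly. Origin on its axis in the panel face, z out of the panel.
- stir1 (a joint): Bar knob (stirring) of the middle plate, rad: 0 = off, 2.4 = end stop, growing clockwise as seen looking onto the panel; at 1.2 its white line points straight up the slope at the long white mark. Starts between 0 and 0.3 (line pointing to the left). Light friction, about 0.04 N m; stays where it is left.
- stir1_grip (a point): On the axis of the middle bar knob, 24 mm out from the panel, half-way up its bar. Knob: disc 38 mm across, 8 mm high, with a bar 12 mm thick, 8 to 40 mm above the panel, reaching 31 mm from the axis to its pointing end (white line) and 23 mm the other way. z points out of the panel, x along the bar to the pointing end, y across the bar; x and y turn with the knob.
- stir1_nose (a point): Pointing end of the middle bar knob, 31 mm from the axis.
- heat1: Small round fluted knob (heating) of the middle plate, 26 mm across, 22 mm high, free to turn very lightly. Origin on its axis in the panel face, z out of the panel.
- stir2 (a joint): Bar knob (stirring) of the right plate, rad: 0 = off, 2.4 = end stop, growing clockwise as seen looking onto the panel; at 1.2 its white line points straight up the slope at the long white mark. Starts between 0 and 0.3 (line pointing to the left). Light friction, about 0.04 N m; stays where it is left.
- stir2_grip (a point): On the axis of the right bar knob, 24 mm out from the panel, half-way up its bar. Knob: disc 38 mm across, 8 mm high, with a bar 12 mm thick, 8 to 40 mm above the panel, reaching 31 mm from the axis to its pointing end (white line) and 23 mm the other way. z points out of the panel, x along the bar to the pointing end, y across the bar; x and y turn with the knob.
- stir2_nose (a point): Pointing end of the right bar knob, 31 mm from the axis.
- heat2: Small round fluted knob (heating) of the right plate, 26 mm across, 22 mm high, free to turn very lightly. Origin on its axis in the panel face, z out of the panel.
- glass: The same beaker; origin at the centre of its underside.
- bottle_white_mid (a point): Loose whitish translucent bottle with blue cap, 56 mm across, 105 mm high, standing on one of the plates; point on its axis 52 mm above its underside.
- bottle_amber_mid (a point): Loose amber bottle with black cap, 48 mm across, 88 mm high, standing on another plate; point on its axis 44 mm above its underside.
- dish_mid (a point): Loose petri dish with lid, 60 mm across, 15 mm high, on the worktop on the side of the stirrer where the beaker is not; point at its centre.
There are look-alikes about, which are no part of the job. Leave any pink, purple or turquoise look-alike of the glass alone.

How it is judged:
By the outcome, as a careful person would: the job done as asked, in the order asked, and still so for the second after the job is handed in, with the robot touching nothing.
It also fails if it takes over 58 s, if anything falls off the work surface, if the arm or the gripper's body presses on something with over 40 N, if the wrist force passes 120 N, or if a joint passes its speed limit or range.

### The arm

A 7-joint arm with a two-finger parallel gripper is mounted at the origin on a cart in front of the work surface, level with it; the furniture and walls round the work are solid. World frame = base frame: x ahead of the robot, y to its left, z up, the work surface at z = 0. Lengths are in m, angles in rad, forces in N, time in s.
With the tool pointing down it reaches from about 0.4 to 0.85 m from the base axis. Payload 4.5 kg.
Tool frame: the origin (TCP) lies where the fingers leave the gripper's body, on its centre line; the fingertips stand robot.tip_reach ahead of it and the grasp point (between the pads) lies 45 mm ahead of it (robot.tip_reach is the distance from the TCP to the fingertips, in m); z points along the fingers, y is the line along which they close (so a half turn about z gives the same grasp; the last joint's range is limited). The gripper opens to 88 mm and grips with 3 to 60 N. Pads are 18 mm wide; open, the fingers measure 123 mm over their backs; the gripper's body (75 mm by 187 mm) begins 45 mm behind the grasp point.
Start: joints at [1.29, 0.689, -0.195, 1.565, 0.157, 0.902, -0.215], TCP at [0.194, -0.594, 0.303] pointing down, gripper open.
Joint ranges: [-3.01, 3.01], [-0.46, 2.08], [-1.47, 1.51], [0.13, 2.56], [-1, 4.14], [0.04, 2.09], [-2.66, 2.66]. Speed limits (rad/s): [2.57, 2.57, 3.14, 3.14, 3.14, 3.14, 3.14].

### API

Orientations are given as [roll, pitch, yaw] about the fixed x, y, z axes, in that order (R = Rz(yaw) Ry(pitch) Rx(roll)).
In Python, from cell import robot, imaging, find_in, tip_of gives the robot as it stands.
- The arm moves only by the tool arm_command, never from a script. Its argument "plan" is a list of rows, each a list of 2 entries, a list of its own where there are three numbers: the shift along the tool's x, y, z each as a share of 0.25 m, from -1 to 1, then the turn, a rotation vector about the tool's x, y, z each as a share of 0.5 rad, from -1 to 1. In form: [[[tx, ty, tz], [wx, wy, wz]], ...]. A call has 1 to 10 rows; each row is the pose to reach, as a shift and turn from the pose commanded when the call began, along the tool's axes at that moment; what a row does not reach only later rows make up. A row lasts 1/8 s, in which the tool goes at most 62.5 mm and 10.7 degrees, less where a joint would pass 70% of its speed; a pose out of reach is approached as far as the arm can. A call with a number of a shift or a turn outside -1 to 1 is refused whole. A call with a gripper value outside its range is refused whole. "gripper" is the closure in counts, from 0 (fully open) to 255 (shut), set as the call begins (left out, the last holds). The fingers move at their own pace and stop on an object; "grip_force" is the grip in N (left out, the last holds). Time passes only in rows, so rows that repeat a pose let the fingers close. It gives the time, the measured TCP pose, the force, the opening and the grip force at its end, in the units of the state.
- robot.get_state(): the state, without advancing time (a new reading comes with each control period).
- imaging.grab_frame(name): name is "scene" or "top" or "wrist"; returns a dict with "frame" (480x640x3 uint8, red, green, blue), "intrinsics" (3x3 intrinsics, pixels), "dist" ([k1, k2, p1, p2, k3] as OpenCV has them; the pictures are not rectified), "view" (4x4, takes a point from world to camera coordinates); the wrist camera has in their place "mount" (4x4, takes a point from camera to tool coordinates, whose origin is the TCP and whose axes are the flange's). Camera axes: x right, y down, z forward; pixel columns grow to the right and rows downward; lengths in m; the calibration is good to about 2 mm. A picture is of the moment at which its call begins: read the wrist's pose just before it. There is no depth.
- robot.hand_in(): hands the job in; it is judged then, once.
Trained networks look in the newest picture that a camera, given by its name, has taken for a name from the list of things; names that differ only in an ending like _2 or _b are one class to them, and where a whole thing is asked for, a point or a joint stands for the part that bears it (a point fixed in the world has none). Each returns a list of dicts, best first, with "conf" (0 to 1); they miss things now and then, are a little off and sometimes report something else, mostly with a low value. They report only what shows in the picture. A call takes as long as a camera call. They do not tell look-alikes from the thing itself.
- find_in(camera, thing): "rect" ([centre column, centre row, width, height] in pixels, round what is visible of it).
- tip_of(camera, thing): "uv" ([column, row] in pixels: a listed point, or the origin of a listed thing).
The state is a dict: "t": time; "q": joint angles; "qd": joint speeds; "effort": joint torques, N m; "tool_pos": TCP position; "orientation": TCP orientation; "contact_force": force on the tool from outside, world axes, zero at the start; "moment": the same for the moment, N m; "gripper_width": finger opening in m; "finger_force": force on a finger pad.
Only numpy, scipy, OpenCV 4.12 (cv2) and the standard library are available. Lean on these libraries where they do the work, as an engineer would, in place of code of your own. Each camera call takes 0.05 s, during which the arm holds its last target. There are 200 camera calls.

## Working session

There is one attempt and no reset: what is moved stays moved. The work goes in short steps, Python scripts to look and compute and a tool call to move; the robot and the scene stay as the last step left them, time stands still between calls to the robot, and variables do not carry over. Pictures are saved under pics/ and viewed, at most 10 in all, crops included, and the job is handed in when it is done.

Besides the shell and the picture viewer there is one more tool, called after "Call:" as a command line: name --argument value ..., lists and objects as JSON in quotes. arm_command: Moves the arm, as the interface text tells. Its arguments: {"type":"object","properties":{"plan":{"type":"array","items":{"type":"array"}},"gripper":{"type":"number"},"grip_force":{"type":"number"}},"required":["plan"]}

```bash
ls; mkdir -p pics
python3 - <<'E'
from cell import robot, imaging, find_in, tip_of
import cv2,numpy as np
print(robot.tip_reach); s=robot.get_state(); print(s)
for c in ['scene','top']:
    f=imaging.grab_frame(c); cv2.imwrite(f'pics/{c}0.png',f['frame'][:,:,::-1])
    print(c,f['intrinsics'].tolist(),f['dist'],np.round(f['view'],4).tolist())
    for t in ['glass_mid','pad','plate0','plate1','plate2','panel_mid','stir0_grip','stir1_grip','stir2_grip','stir0_nose','stir1_nose','stir2_nose','bottle_white_mid','bottle_amber_mid','dish_mid']:
        print(t,[(np.round(d['uv']).tolist(),round(d['conf'],2)) for d in tip_of(c,t)[:4]])
E
```

```text
pics
0.064
{'t': 0.0, 'q': array([ 1.28978059,  0.6899783 , -0.19452591,  1.56635593,  0.15730864,
        0.90250931, -0.21511035]), 'qd': array([-0.00047883, -0.00107921,  0.00016609,  0.00054705, -0.0009378 ,
        0.00118253, -0.0002026 ]), 'effort': array([-1.67364860e-04, -5.27572238e+01, -1.26748469e+00, -1.53427953e+01,
       -5.27760526e-02,  6.60628342e-03,  1.91449913e-04]), 'tool_pos': array([ 0.19332715, -0.59379598,  0.30191061]), 'orientation': array([-3.13974051e+00,  1.36748298e-04,  3.14905945e-01]), 'contact_force': array([-0.14082899,  0.67916429,  0.59807173]), 'moment': array([-0.03787767, -0.02670775, -0.04496262]), 'finger_force': 0.0, 'gripper_width': 0.0880039537523153}
scene [[435.7070239248077, 0.0, 315.6700341804474], [0.0, 435.7070239248077, 235.75961190674553], [0.0, 0.0, 1.0]] [-0.03393674  0.          0.          0.          0.        ] [[-0.6994, -0.7145, 0.0178, 0.3853], [-0.5566, 0.5289, -0.6407, 0.3409], [0.4484, -0.458, -0.7676, 1.0004], [0.0, 0.0, 0.0, 1.0]]
glass_mid [([298.0, 323.0], 0.76), ([258.0, 342.0], 0.71), ([234.0, 376.0], 0.64), ([
[... 1221 characters left out ...]
0.68), ([374.0, 194.0], 0.67)]
plate1 [([370.0, 200.0], 0.75), ([288.0, 191.0], 0.7), ([330.0, 197.0], 0.68), ([374.0, 194.0], 0.67)]
plate2 [([370.0, 200.0], 0.75), ([288.0, 191.0], 0.7), ([330.0, 197.0], 0.68), ([374.0, 194.0], 0.67)]
panel_mid [([328.0, 236.0], 0.57)]
stir0_grip [([274.0, 232.0], 0.74)]
stir1_grip [([313.0, 236.0], 0.63), ([304.0, 233.0], 0.15)]
stir2_grip [([360.0, 239.0], 0.59)]
stir0_nose [([260.0, 228.0], 0.66), ([439.0, 249.0], 0.26)]
stir1_nose [([304.0, 231.0], 0.53)]
stir2_nose [([351.0, 237.0], 0.7), ([436.0, 248.0], 0.64)]
bottle_white_mid [([374.0, 197.0], 0.82)]
bottle_amber_mid [([286.0, 191.0], 0.66), ([297.0, 234.0], 0.47)]
dish_mid [([438.0, 248.0], 0.65)]
```

Run:
```python
import cv2
a=cv2.imread('pics/top0.png')[150:330,140:480]; cv2.imwrite('pics/topc.png',cv2.resize(a,None,fx=2.35,fy=2.35,interpolation=2))
a=cv2.imread('pics/scene0.png')[130:430,180:500]; cv2.imwrite('pics/scenec.png',cv2.resize(a,None,fx=2,fy=2,interpolation=2))
```

```text
(no output)
```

View pics/topc.png

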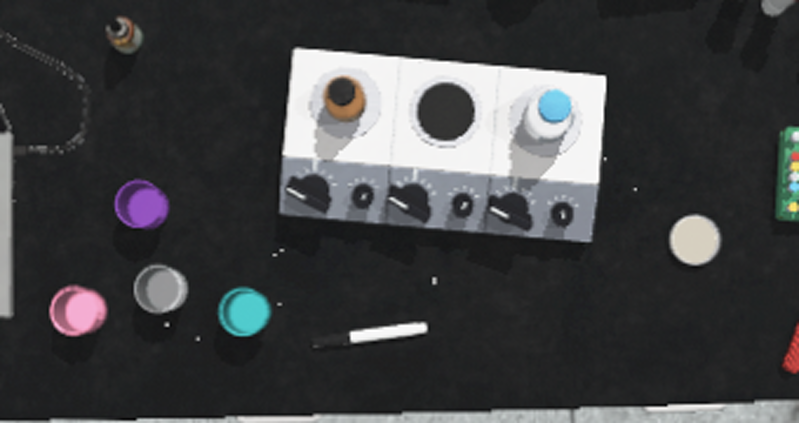

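View pics/scenec.png

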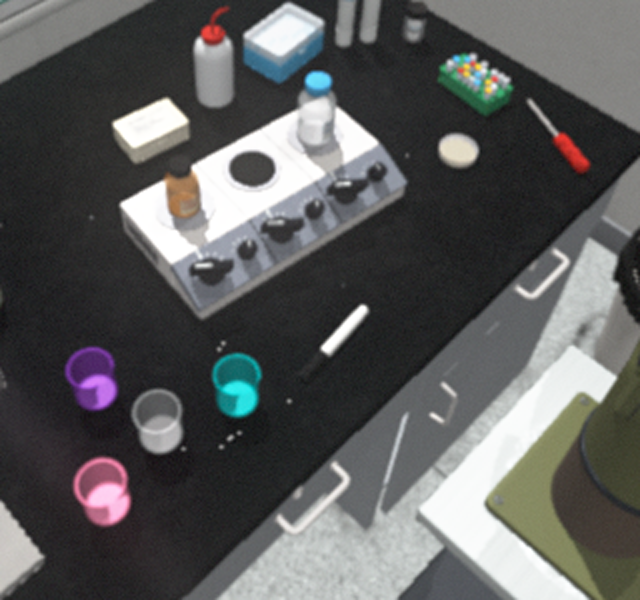

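The clear beaker is at about (208,273) in top and (259,340) in scene. The other three beakers are tinted. The pad is on the middle plate, at top (329,197), so the knob is stir1. Next I fit the poses.

```bash
cat > h.py <<'E'
from cell import robot, imaging, find_in, tip_of
import cv2,numpy as np
from scipy.optimize import least_squares
from scipy.spatial.transform import Rotation as Ro
def tool():
    s=robot.get_state(); T=np.eye(4); T[:3,:3]=Ro.from_euler('xyz',s['orientation']).as_matrix(); T[:3,3]=s['tool_pos']; return T
def grab(c):
    T=tool(); f=imaging.grab_frame(c)
    f['V']=f['view'] if 'view' in f else np.linalg.inv(T@f['mount']); return f
def proj(f,P):
    P=np.atleast_2d(np.asarray(P,float)); return cv2.projectPoints(P,cv2.Rodrigues(f['V'][:3,:3].copy())[0],f['V'][:3,3].copy(),f['intrinsics'],f['dist'])[0][:,0]
def onz(f,uv,z):
    r=cv2.undistortPoints(np.array([[uv]],float),f['intrinsics'],f['dist'])[0,0]
    R=f['V'][:3,:3];c=-R.T@f['V'][:3,3];d=R.T@np.r_[r,1]; return c+d*(z-c[2])/d[2]
def tri(obs):
    return least_squares(lambda P:np.concatenate([proj(f,P)[0]-uv for f,uv in obs]),[.5,0,.05]).x
def move(p,R):
    T=tool(); d=T[:3,:3].T@(np.array(p)-T[:3,3])/.25; w=Ro.from_matrix(T[:3,:3].T@R).as_rotvec()/.5
    print('shift',np.round(d,3),'turn',np.round(w,3))
E
python3 - <<'E'
from h import *
ft=grab('top'); fs=grab('scene')
t=[d['uv'] for d in tip_of('top','glass_mid')]; s=[d['uv'] for d in tip_of('scene','glass_mid')]
a=min(t,key=lambda u:np.hypot(u[0]-208,u[1]-273)); b=min(s,key=lambda u:np.hypot(u[0]-259,u[1]-340))
print('glass',a,b,tri([(ft,a),(fs,b)]),onz(ft,a,.031),onz(fs,b,.031))
for u in t: print('beaker',onz(ft,u,.031))
# stirrer corners from the top picture
c=[(294,48,.0635),(606,75,.0635),(592,241,.033),(280,214,.033)]
P=np.array([onz(ft,(140+u/2.35,150+v/2.35),z) for u,v,z in c]); print(P.round(4))
L=np.array([[.0975,.184],[.0975,-.184],[-.0975,-.184],[-.0975,.184]])
f=lambda p:((np.c_[np.cos(p[2])*L[:,0]-np.sin(p[2])*L[:,1]+p[0],np.sin(p[2])*L[:,0]+np.cos(p[2])*L[:,1]+p[1]])-P[:,:2]).ravel()
r=least_squares(f,[.6,0,0]); print('stirrer',r.x,r.fun.round(4))
# pad blob
g=ft['frame'].max(2)[175:220,305:355]; n,l,st,ce=cv2.connectedComponentsWithStats((g<110).astype('uint8'))
for i in range(1,n):
    if st[i,4]>100: print('blob',st[i],onz(ft,ce[i]+[305,175],.069))
for n_ in ['pad','plate1','stir1_grip','stir1_nose','panel_mid']:
    A=tip_of('top',n_);B=tip_of('scene',n_)
    A=min(A,key=lambda d:abs(d['uv'][0]-329)) if n_=='plate1' else A[0]
    X=tri([(ft,A['uv']),(fs,B[0]['uv'])]);c_,s_=np.cos(r.x[2]),np.sin(r.x[2]);d=X[:2]-r.x[:2]
    print(n_,X.round(4),'local',(c_*d[0]+s_*d[1]).round(4),(-s_*d[0]+c_*d[1]).round(4))
E
```

```text
glass [204.0, 275.3] [263.3, 345.1] [0.41205252 0.31597366 0.03935295] [0.41859044 0.32369467 0.031     ] [0.41061718 0.30992078 0.031     ]
beaker [0.52530422 0.33021881 0.031     ]
beaker [0.41859044 0.32369467 0.031     ]
beaker [ 0.51466265 -0.08110387  0.031     ]
beaker [ 0.62385627 -0.03469013  0.031     ]
beaker [0.3924383  0.20520794 0.031     ]
beaker [0.39576654 0.40717831 0.031     ]
beaker [0.64272454 0.09668246 0.031     ]
[[ 0.7006  0.1459  0.0635]
 [ 0.6588 -0.2168  0.0635]
 [ 0.4674 -0.1966  0.033 ]
 [ 0.5092  0.1686  0.033 ]]
stirrer [ 0.58400963 -0.02473089 -0.11373037] [ 0.0012  0.0011  0.0012 -0.0018 -0.0012  0.0001 -0.0012  0.0006]
blob [ 13  10  24  25 461] [ 0.62082753 -0.02753078  0.069     ]
pad [ 0.6059 -0.0273  0.0907] local 0.0221 -0.0
plate1 [ 0.6187 -0.0298  0.075 ] local 0.035 -0.0011
stir1_grip [0.5178 0.0194 0.0688] local -0.0708 0.0363
stir1_nose [0.5207 0.0425 0.0913] local -0.0705 0.0596
panel_mid [ 0.5213 -0.0163  0.0476] local -0.0633 0.0012
```

```bash
cat >> h.py <<'E'
def down(psi): return Ro.from_euler('xyz',[np.pi,0,psi]).as_matrix()
def legs(L):  # successive legs, each from the pose before
    T=tool();p,R=T[:3,3],T[:3,:3]
    for q,Q in L:
        q=np.array(q); print('leg',np.round(R.T@(q-p)/.25,3),np.round(Ro.from_matrix(R.T@Q).as_rotvec()/.5,3)); p,R=q,Q
E
python3 -c "
from h import *
legs([((.38,-.42,.34),down(.6)),((.45,-.2,.36),down(.94)),((.45,.02,.36),down(.94)),((.42,.22,.36),down(.94))])
print(imaging.grab_frame('wrist')['mount'].round(3))"
```

```text
leg [ 0.925 -0.432 -0.149] [ 0.   -0.   -0.57]
leg [ 0.728 -0.568 -0.08 ] [ 0.    0.   -0.68]
leg [ 0.711 -0.519 -0.   ] [0. 0. 0.]
leg [ 0.575 -0.569 -0.   ] [0. 0. 0.]
[[ 0.    -0.954 -0.3    0.078]
 [ 1.     0.     0.     0.001]
 [ 0.    -0.3    0.954 -0.083]
 [ 0.     0.     0.     1.   ]]
```

Call:
arm_command --plan '[[[0.23, -0.11, -0.04], [0, 0, -0.14]], [[0.46, -0.22, -0.08], [0, 0, -0.28]], [[0.69, -0.33, -0.12], [0, 0, -0.42]], [[0.92, -0.43, -0.15], [0, 0, -0.57]], [[0.92, -0.43, -0.15], [0, 0, -0.57]], [[0.92, -0.43, -0.15], [0, 0, -0.57]]]'

```text
t: 3.1
tool_pos: [0.3789, -0.4209, 0.3403]
orientation: [3.141, 0.001, 0.6]
contact_force: [-0.3, -1.0, -0.4]
gripper_width: 0.088
finger_force: 0.0
```

Call:
arm_command --plan '[[[0.18, -0.14, -0.02], [0, 0, -0.17]], [[0.36, -0.28, -0.04], [0, 0, -0.34]], [[0.54, -0.42, -0.06], [0, 0, -0.51]], [[0.73, -0.57, -0.08], [0, 0, -0.68]], [[0.73, -0.57, -0.08], [0, 0, -0.68]], [[0.73, -0.57, -0.08], [0, 0, -0.68]]]'

```text
t: 3.85
tool_pos: [0.4482, -0.2024, 0.36]
orientation: [-3.142, 0.002, 0.936]
contact_force: [-0.3, 0.1, 0.3]
gripper_width: 0.0881
finger_force: 0.0
```

Call:
arm_command --plan '[[[0.18, -0.13, 0], [0, 0, 0]], [[0.36, -0.26, 0], [0, 0, 0]], [[0.54, -0.39, 0], [0, 0, 0]], [[0.71, -0.52, 0], [0, 0, 0]], [[0.71, -0.52, 0], [0, 0, 0]], [[0.71, -0.52, 0], [0, 0, 0]]]'

```text
t: 4.6
tool_pos: [0.449, 0.0172, 0.3599]
orientation: [3.141, 0.002, 0.935]
contact_force: [-0.4, 0.9, -1.1]
gripper_width: 0.0882
finger_force: 0.0
```

Run:
```python
from h import *
f=grab('wrist'); cv2.imwrite('pics/w1.png',f['frame'][:,:,::-1])
np.savez('pics/w1.npz',V=f['V'],K=f['intrinsics'],d=f['dist'])
for n,z in [('pad',.069),('plate1',.066),('stir1_grip',.07),('stir1_nose',.07),('panel_mid',.048),('glass_mid',.031)]:
    print(n,[(np.round(d['uv']).tolist(),round(d['conf'],2),onz(f,d['uv'],z).round(4).tolist()) for d in tip_of('wrist',n)[:4]])
print(robot.get_state()['q'].round(2))
```

```text
pad [([501.0, 121.0], 0.62, [0.6199, -0.0258, 0.069])]
plate1 []
stir1_grip [([376.0, 160.0], 0.72, [0.5131, 0.0114, 0.07])]
stir1_nose [([372.0, 122.0], 0.84, [0.5287, 0.0407, 0.07])]
panel_mid [([393.0, 176.0], 0.6, [0.5188, -0.0144, 0.048])]
glass_mid [([138.0, 55.0], 0.74, [0.3924, 0.2132, 0.031])]
[ 0.14  0.4  -0.41  1.98  0.22  0.8  -1.02]
```

View pics/w1.png

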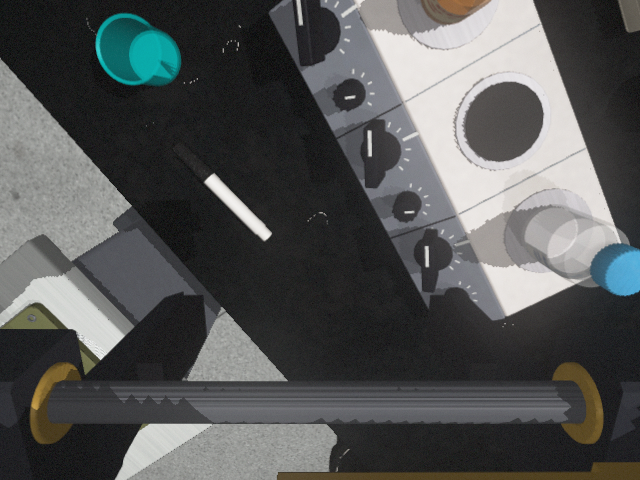

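Call:
arm_command --plan '[[[0.14, -0.14, 0], [0, 0, 0]], [[0.28, -0.28, 0], [0, 0, 0]], [[0.42, -0.42, 0], [0, 0, 0]], [[0.58, -0.57, 0], [0, 0, 0]], [[0.58, -0.57, 0], [0, 0, 0]], [[0.58, -0.57, 0], [0, 0, 0]]]'

```text
t: 5.7
tool_pos: [0.4195, 0.2201, 0.36]
orientation: [3.141, 0.001, 0.939]
contact_force: [0.2, 0.1, -0.1]
gripper_width: 0.0882
finger_force: 0.0
```

The wrist picture shows the stir1 knob at about (376,155), its line end up at (369,131) and its long mark at (412,134). The pad is at (503,121). The gripper's own parts fill the bottom of the frame. Next I look for the glass.

Run:
```python
from h import *
f=grab('wrist'); cv2.imwrite('pics/w2.png',f['frame'][:,:,::-1])
print([(np.round(d['uv']).tolist(),round(d['conf'],2),onz(f,d['uv'],.031).round(4).tolist()) for d in tip_of('wrist','glass_mid')[:5]])
print([(np.round(d['rect']).tolist(),round(d['conf'],2)) for d in find_in('wrist','glass')[:5]])
print(proj(f,[[.417,.318,.031],[.417,.318,0],[.417,.318,.062]]).round())
```

```text
[([261.0, 109.0], 0.85, [0.4236, 0.3123, 0.031]), ([172.0, 32.0], 0.78, [0.4002, 0.4122, 0.031]), ([299.0, 211.0], 0.74, [0.393, 0.2113, 0.031]), ([332.0, 26.0], 0.71, [0.5199, 0.3311, 0.031])]
[([262.0, 107.0, 64.0, 62.0], 0.96), ([337.0, 29.0, 69.0, 58.0], 0.96), ([171.0, 35.0, 82.0, 68.0], 0.65), ([302.0, 214.0, 61.0, 67.0], 0.65)]
[[252. 108.]
 [256. 108.]
 [247. 108.]]
```

View pics/w2.png

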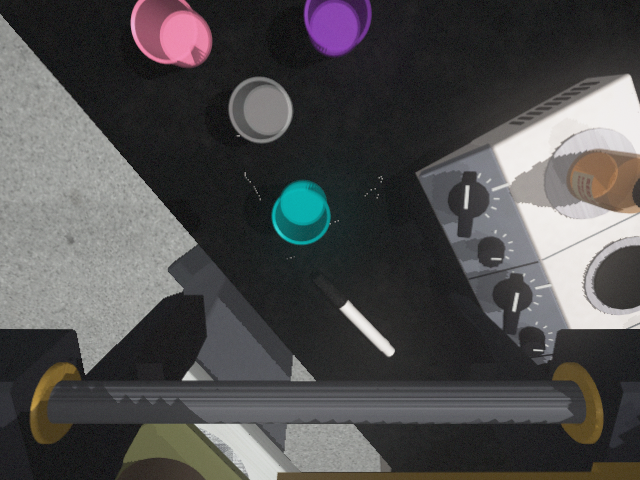

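The clear beaker's rim centre is at about (260.5,109.5) and its base at about (265,109). It has clear gaps to the pink, purple and turquoise beakers.

Run:
```python
from h import *
f=grab('wrist')
print(onz(f,(260.5,109.5),.062),onz(f,(265.5,109.5),.004))
for u in [(171,35),(302,214),(337,29)]: print(onz(f,u,.031))
P=onz(f,(260.5,109.5),.062)[:2]*.5+onz(f,(265.5,109.5),.004)[:2]*.5; print(P)
legs([((*P,.2),down(.94)),((*P,.09),down(.94))])
```

```text
[0.42686657 0.30924273 0.062     ] [0.42492917 0.31056463 0.004     ]
[0.39854874 0.41021423 0.031     ]
[0.39392487 0.20605709 0.031     ]
[0.52277238 0.32496323 0.031     ]
[0.42589787 0.30990368]
leg [ 0.307 -0.195  0.64 ] [ 0.001  0.001 -0.006]
leg [ 0.   -0.    0.44] [0. 0. 0.]
```

Call:
arm_command --plan '[[[0.07, -0.05, 0.16], [0, 0, 0]], [[0.15, -0.1, 0.32], [0, 0, 0]], [[0.23, -0.15, 0.48], [0, 0, 0]], [[0.31, -0.195, 0.64], [0, 0, 0]], [[0.31, -0.195, 0.64], [0, 0, 0]], [[0.31, -0.195, 0.64], [0, 0, 0]]]'

```text
t: 6.65
tool_pos: [0.4264, 0.3111, 0.201]
orientation: [3.141, 0.0, 0.938]
contact_force: [-0.4, 0.6, 0.8]
gripper_width: 0.0881
finger_force: 0.0
```

Run:
```python
from h import *
f=grab('wrist'); cv2.imwrite('pics/w3.png',f['frame'][:,:,::-1])
print(tip_of('wrist','glass_mid')[:3],find_in('wrist','glass')[:2],tip_of('wrist','glass')[:2])
for p in [(.426,.310,.031),(.426,.310,.062),(.426,.310,0)]: print(proj(f,p))
a=np.linspace(0,2*np.pi,60); im=f['frame'][:,:,::-1].copy()
for z,r in [(.062,.028),(0,.028)]:
    cv2.polylines(im,[proj(f,np.c_[.426+r*np.cos(a),.310+r*np.sin(a),0*a+z]).round().astype(int).reshape(-1,1,2)],True,(0,255,255))
cv2.imwrite('pics/w3o.png',im)
```

```text
[{'uv': [180.2, 130.1], 'conf': 0.93}, {'uv': [316.6, 236.1], 'conf': 0.78}, {'uv': [360.1, 365.9], 'conf': 0.59}] [{'rect': [174.8, 131.8, 124.6, 110.7], 'conf': 0.93}, {'rect': [366.5, 376.2, 83.6, 120.0], 'conf': 0.84}] [{'uv': [198.3, 132.6], 'conf': 0.8}, {'uv': [358.5, 340.6], 'conf': 0.79}]
[[314.58661597 237.0282047 ]]
[[314.45739522 253.11304167]]
[[314.68986995 224.17765804]]
```

View pics/w3o.png

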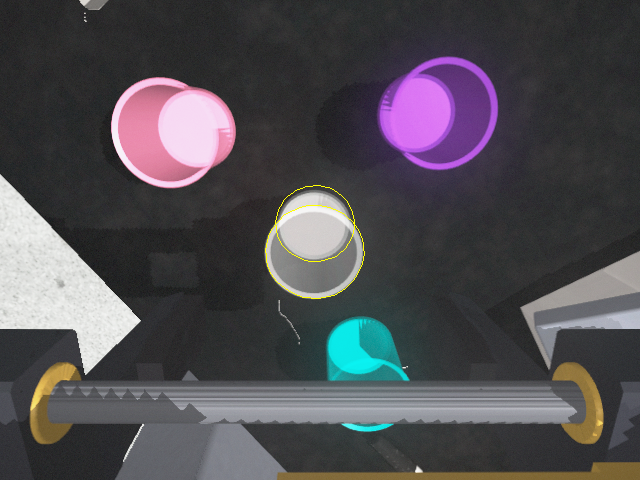

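The overlay matches the clear beaker's rim and base at (314,253), and the left and right finger lanes are free. I descend and grip.

Call:
arm_command --plan '[[[0, 0, 0.15], [0, 0, 0]], [[0, 0, 0.3], [0, 0, 0]], [[0, 0, 0.44], [0, 0, 0]], [[0, 0, 0.44], [0, 0, 0]], [[0, 0, 0.44], [0, 0, 0]]]'

```text
t: 7.48
tool_pos: [0.4264, 0.3125, 0.0916]
orientation: [3.141, -0.002, 0.939]
contact_force: [-0.5, 0.0, 0.0]
gripper_width: 0.0879
finger_force: 0.0
```

Call:
arm_command --plan '[[[0, 0, 0], [0, 0, 0]], [[0, 0, 0], [0, 0, 0]], [[0, 0, 0], [0, 0, 0]], [[0, 0, 0], [0, 0, 0]], [[0, 0, 0], [0, 0, 0]], [[0, 0, 0], [0, 0, 0]]]' --gripper 255 --grip_force 10

```text
t: 8.22
tool_pos: [0.4259, 0.3123, 0.0905]
orientation: [3.141, -0.0, 0.94]
contact_force: [0.1, -0.5, 4.9]
gripper_width: 0.0535
finger_force: 10.0
```

Call:
arm_command --plan '[[[0, 0, -0.2], [0, 0, 0]], [[0, 0, -0.4], [0, 0, 0]], [[0, 0, -0.6], [0, 0, 0]], [[0, 0, -0.8], [0, 0, 0]], [[0, 0, -0.84], [0, 0, 0]], [[0, 0, -0.84], [0, 0, 0]]]'

```text
t: 8.98
tool_pos: [0.4257, 0.312, 0.2999]
orientation: [3.141, 0.0, 0.94]
contact_force: [0.4, -1.3, -1.3]
gripper_width: 0.0535
finger_force: 10.0
```

Run:
```python
from h import *
legs([((.50,.15,.30),down(1.2)),((.6208,-.0275,.30),down(1.457)),((.6208,-.0275,.162),down(1.457))])
```

```text
leg [-0.348  0.622 -0.   ] [ 0.001  0.001 -0.521]
leg [-0.487  0.708  0.   ] [ 0.     0.    -0.514]
leg [ 0.    -0.     0.552] [0. 0. 0.]
```

Call:
arm_command --plan '[[[-0.09, 0.15, 0], [0, 0, -0.13]], [[-0.17, 0.31, 0], [0, 0, -0.26]], [[-0.26, 0.47, 0], [0, 0, -0.39]], [[-0.35, 0.62, 0], [0, 0, -0.52]], [[-0.35, 0.62, 0], [0, 0, -0.52]]]'

```text
t: 9.6
tool_pos: [0.4997, 0.1453, 0.2975]
orientation: [-3.139, 0.005, 1.192]
contact_force: [0.0, 0.0, -0.5]
gripper_width: 0.0536
finger_force: 10.0
```

Call:
arm_command --plan '[[[-0.12, 0.18, 0], [0, 0, -0.13]], [[-0.24, 0.35, 0], [0, 0, -0.26]], [[-0.36, 0.53, 0], [0, 0, -0.39]], [[-0.49, 0.71, 0], [0, 0, -0.51]], [[-0.49, 0.71, 0], [0, 0, -0.51]], [[-0.49, 0.71, 0], [0, 0, -0.51]]]'

```text
t: 10.35
tool_pos: [0.6194, -0.0264, 0.2986]
orientation: [-3.138, -0.001, 1.456]
contact_force: [-0.2, 0.5, -0.4]
gripper_width: 0.0538
finger_force: 10.0
```

Run:
```python
from h import *
f=grab('wrist'); print(tool()[:3,3])
im=f['frame'][:,:,::-1].copy(); a=np.linspace(0,2*np.pi,60); t=tool()[:3,3]
def circ(c,r,z,col): cv2.polylines(im,[proj(f,np.c_[c[0]+r*np.cos(a),c[1]+r*np.sin(a),0*a+z]).round().astype(int).reshape(-1,1,2)],True,col)
circ((.6208,-.0275),.034,.069,(0,0,255)); circ((.6208,-.0275),.042,.066,(255,0,255)); circ(t,.028,t[2]-.0905,(0,255,255)); circ(t,.028,t[2]-.0285,(0,255,255))
cv2.imwrite('pics/w4.png',im)
```

```text
[ 0.61932365 -0.02577589  0.29911721]
```

View pics/w4.png

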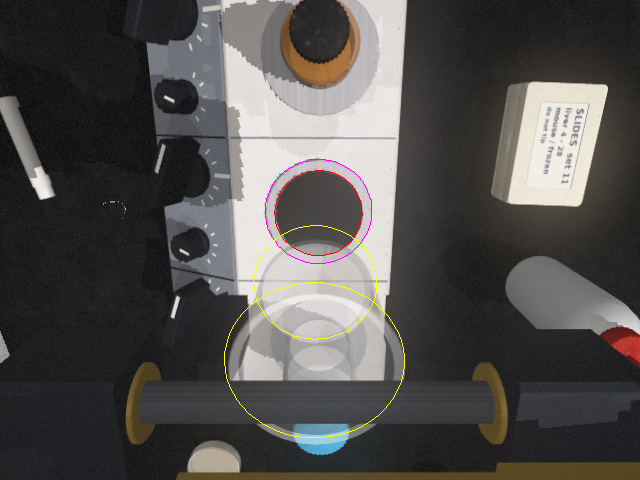

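The pad outline fits at (319,212), with the middle plate around it. The held beaker sits about 2 mm towards tool -x, so I allow for that while lowering.

Call:
arm_command --plan '[[[0.003, 0.004, 0.12], [0, 0, 0]], [[0.003, 0.006, 0.24], [0, 0, 0]], [[0.003, 0.006, 0.36], [0, 0, 0]], [[0.003, 0.006, 0.46], [0, 0, 0]], [[0.003, 0.006, 0.52], [0, 0, 0]], [[0.003, 0.006, 0.545], [0, 0, 0]], [[0.003, 0.006, 0.545], [0, 0, 0]], [[0.003, 0.006, 0.545], [0, 0, 0]]]'

```text
t: 11.4
tool_pos: [0.6224, -0.0276, 0.1649]
orientation: [3.14, -0.0, 1.455]
contact_force: [-0.1, 0.5, -0.1]
gripper_width: 0.0535
finger_force: 10.0
```

Call:
arm_command --plan '[[[0.005, -0.003, 0.01], [0, 0, 0]], [[0.005, -0.003, 0.018], [0, 0, 0]], [[0.005, -0.003, 0.022], [0, 0, 0]], [[0.005, -0.003, 0.022], [0, 0, 0]]]'

```text
t: 11.9
tool_pos: [0.6214, -0.0263, 0.1595]
orientation: [3.141, 0.0, 1.455]
contact_force: [-1.8, -0.6, 7.3]
gripper_width: 0.0534
finger_force: 10.0
```

Call:
arm_command --plan '[[[0, 0, 0], [0, 0, 0]], [[0, 0, 0], [0, 0, 0]], [[0, 0, 0], [0, 0, 0]], [[0, 0, 0], [0, 0, 0]], [[0, 0, 0], [0, 0, 0]]]' --gripper 0

```text
t: 12.52
tool_pos: [0.6213, -0.0264, 0.1584]
orientation: [-3.142, 0.0, 1.455]
contact_force: [-0.6, 0.5, 0.4]
gripper_width: 0.088
finger_force: 0.0
```

Call:
arm_command --plan '[[[0, 0, -0.12], [0, 0, 0]], [[0, 0, -0.26], [0, 0, 0]], [[0, 0, -0.42], [0, 0, 0]], [[0, 0, -0.6], [0, 0, 0]], [[0, 0, -0.6], [0, 0, 0]], [[0, 0, -0.6], [0, 0, 0]]]'

```text
t: 13.28
tool_pos: [0.6208, -0.0267, 0.3079]
orientation: [-3.141, 0.001, 1.455]
contact_force: [0.9, -0.8, -0.8]
gripper_width: 0.0882
finger_force: 0.0
```

Run:
```python
from h import *
f=grab('wrist')
im=f['frame'][:,:,::-1].copy(); a=np.linspace(0,2*np.pi,60)
def circ(c,r,z,col): cv2.polylines(im,[proj(f,np.c_[c[0]+r*np.cos(a),c[1]+r*np.sin(a),0*a+z]).round().astype(int).reshape(-1,1,2)],True,col)
circ((.6208,-.0275),.034,.069,(0,0,255)); circ((.6208,-.0275),.028,.131,(0,255,255)); 
# stirrer template: panel_mid, stir1 axis base, grip, panel outline
c=np.array([.584,-.0247]);y=-.114; Rz=np.array([[np.cos(y),-np.sin(y)],[np.sin(y),np.cos(y)]])
W=lambda l:np.r_[c+Rz@np.array(l[:2]),l[2]]
S=np.sin(np.radians(25));C=np.cos(np.radians(25)); pm=np.array([-.0649,0,.0483])
def pan(u,v,h): return W(pm+[u*C-h*S,v,u*S+h*C])
for v in (.029,): 
  cv2.polylines(im,[proj(f,[pan(.019*np.cos(t),v+.019*np.sin(t),.008) for t in a]).round().astype(int).reshape(-1,1,2)],True,(0,255,0))
cv2.polylines(im,[proj(f,[pan(s*.036,t*.184,0) for s,t in [(1,1),(1,-1),(-1,-1),(-1,1)]]).round().astype(int).reshape(-1,1,2)],True,(255,255,0))
cv2.polylines(im,[proj(f,[pan(s*.013,-.029+t*.013,.022) for s,t in [(1,0),(-1,0)]]).round().astype(int).reshape(-1,1,2)],True,(0,255,0))
cv2.imwrite('pics/w5.png',cv2.resize(im[:,80:480],None,fx=1.25,fy=1.25))
```

```text
(no output)
```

View pics/w5.png

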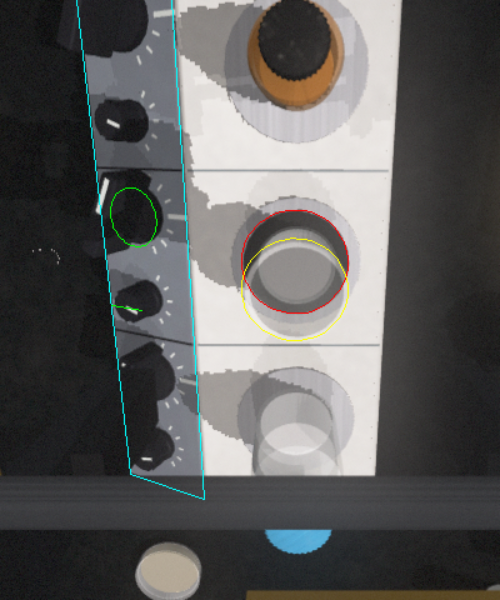

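The beaker stands on the pad; its rim is at about (296,288) and matches the predicted centred circle. The bar knob's white line is at about (103,195) in the crop, the disc at (135,215) and the long mark at (178,217). Next is the pre-grasp on stir1.

```bash
cat >> h.py <<'E'
S=np.sin(np.radians(25));C=np.cos(np.radians(25)); YAW=-.114
Rs=Ro.from_euler('z',YAW).as_matrix(); RP=Rs@np.array([[C,0,-S],[0,1,0],[S,0,C]])  # panel axes u,v,n
PM=np.r_[.584,-.0247,0]+Rs@np.array([-.0649,0,.0483])
def pan(u,v,h): return PM+RP@np.array([u,v,h])
def knobR(phi):  # tool x along bar, phi from up-slope towards left
    b=RP@np.array([np.cos(phi),np.sin(phi),0]); z=-RP[:,2]; return np.c_[b,np.cross(z,b),z]
E
python3 - <<'E'
from h import *
print(pan(0,.029,.032))
legs([(pan(0,.029,.147),knobR(1.15))])
E
```

```text
[0.50938411 0.01303272 0.07730185]
leg [ 0.107 -0.653  0.504] [-0.864  0.187  0.825]
```

Call:
arm_command --plan '[[[0.02, -0.14, 0.05], [-0.15, 0.03, 0.14]], [[0.04, -0.3, 0.15], [-0.3, 0.06, 0.28]], [[0.06, -0.42, 0.25], [-0.45, 0.1, 0.42]], [[0.08, -0.54, 0.36], [-0.6, 0.13, 0.56]], [[0.1, -0.65, 0.46], [-0.74, 0.16, 0.7]], [[0.107, -0.653, 0.504], [-0.864, 0.187, 0.825]], [[0.107, -0.653, 0.504], [-0.864, 0.187, 0.825]], [[0.107, -0.653, 0.504], [-0.864, 0.187, 0.825]]]' --gripper 130

```text
t: 14.32
tool_pos: [0.4562, 0.0068, 0.1801]
orientation: [2.823, -0.035, 1.112]
contact_force: [-0.8, -0.5, -0.1]
gripper_width: 0.0431
finger_force: 0.0
```

Run:
```python
from h import *
f=grab('wrist'); im=f['frame'][:,:,::-1].copy()
T=tool(); print(RP.T@(T[:3,3]-PM), (RP.T@T[:3,:3]).round(3).tolist(), robot.get_state()['q'].round(2))
for n in ['stir1_grip','stir1_nose','panel_mid']: print(n,tip_of('wrist',n)[:3])
print(proj(f,[pan(0,.029,.024),pan(0,0,0)]))
a=np.linspace(0,2*np.pi,40)
pl=lambda P,col,cl=True: cv2.polylines(im,[proj(f,P).round().astype(int).reshape(-1,1,2)],cl,col)
pl([pan(.019*np.cos(t),.029+.019*np.sin(t),.008) for t in a],(0,255,0))
pl([pan(s*.036,t*.184,0) for s,t in [(1,1),(1,-1),(-1,-1),(-1,1)]],(255,255,0))
phi=1.15;c,s=np.cos(phi),np.sin(phi)
pl([pan(x*c-y*s,.029+x*s+y*c,.040) for x,y in [(.031,.006),(.031,-.006),(-.023,-.006),(-.023,.006)]],(0,255,255))
cv2.imwrite('pics/w6.png',im)
```

```text
[-0.00597186  0.01890451  0.14691728] [[0.324, 0.938, -0.125], [0.94, -0.334, -0.067], [-0.105, -0.096, -0.99]] [ 0.24  0.8  -0.76  2.38  1.82  0.72 -2.51]
stir1_grip [{'uv': [335.2, 211.8], 'conf': 0.83}]
stir1_nose [{'uv': [343.9, 148.4], 'conf': 0.78}]
panel_mid []
[[335.25602406 214.07519639]
 [352.89506688 244.23851038]]
```

View pics/w6.png

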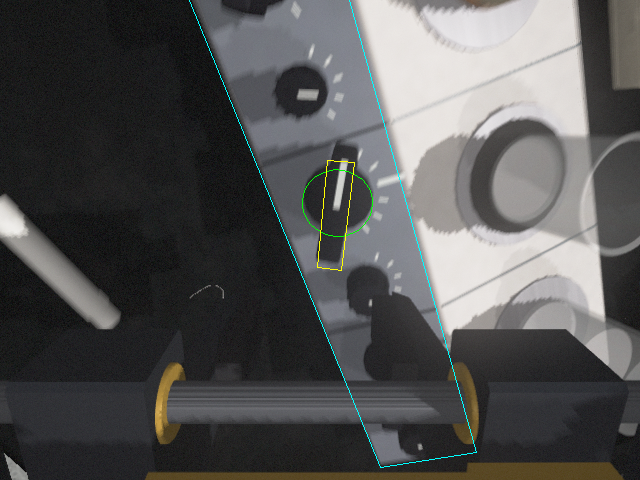

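The template lies on the stir1 knob: the bar runs from about (344,150) to (330,266), its line from (345,163) to (336,210), and the disc fits within about 1 mm. The arm fell short of the pose because q7 is near its limit. I measure the bar angle and test which way q7 moves.

Run:
```python
from h import *
f=grab('wrist'); R=f['V'][:3,:3]; o=-R.T@f['V'][:3,3]
def onpan(uv,h):
    r=cv2.undistortPoints(np.array([[uv]],float),f['intrinsics'],f['dist'])[0,0]; d=RP.T@(R.T@np.r_[r,1]); c=RP.T@(o-PM); return (c+d*(h-c[2])/d[2])[:2]
# white pixels of the line
m=(f['frame'].min(2)>150).astype('uint8'); n,l,st,ce=cv2.connectedComponentsWithStats(m[150:220,325:360])
i=1+st[1:,4].argmax(); ys,xs=np.where(l==i); p=np.array([onpan((x+325,y+150),.04) for x,y in zip(xs,ys)])
ends=p[[ys.argmin(),ys.argmax()]]; print(st[i],ends.round(4),p.mean(0))
d=np.linalg.svd(p-p.mean(0))[2][0]; d*=np.sign(d[1]); print('phi',np.arctan2(d[1],d[0]))
print('ticks long', [onpan(u,0) for u in [(378,186),(405,178)]])
```

```text
[ 10  11  14  48 310] [[0.0128 0.0562]
 [0.0039 0.036 ]] [0.00873406 0.04629933]
phi 1.0950405483094021
ticks long [array([0.02243548, 0.02868539]), array([0.03739987, 0.02862263])]
```

Call:
arm_command --plan '[[[0, 0, 0], [0, 0, 0.2]], [[0, 0, 0], [0, 0, 0.4]], [[0, 0, 0], [0, 0, 0.4]]]'

```text
t: 14.95
tool_pos: [0.4572, 0.0059, 0.1811]
orientation: [2.836, -0.094, 0.922]
contact_force: [0.0, -0.2, 0.2]
gripper_width: 0.0432
finger_force: 0.0
```

Run:
```python
from h import *
T=tool(); print(RP.T@(T[:3,3]-PM), (RP.T@T[:3,:3]).round(3).tolist(), robot.get_state()['q'].round(2))
```

```text
[-0.0023684   0.01601964  0.14767602] [[0.5, 0.857, -0.125], [0.857, -0.51, -0.076], [-0.129, -0.069, -0.989]] [ 0.29  0.82 -0.84  2.37  1.76  0.78 -2.65]
```

The bar is at phi≈1.10 (theta≈0.10). Turning clockwise drives q7 into its limit, so I use the half-turned grasp and turn the tool back about π.

Call:
arm_command --plan '[[[0, 0, 0], [0, 0, -0.35]], [[0, 0, 0], [0, 0, -0.7]], [[0, 0, 0], [0, 0, -1]], [[0, 0, 0], [0, 0, -1]]]'

```text
t: 15.45
tool_pos: [0.4571, 0.0063, 0.1814]
orientation: [2.826, 0.061, 1.398]
contact_force: [-1.0, -0.8, 0.5]
gripper_width: 0.0432
finger_force: 0.0
```

Call:
arm_command --plan '[[[0, 0, 0], [0, 0, -0.35]], [[0, 0, 0], [0, 0, -0.7]], [[0, 0, 0], [0, 0, -1]], [[0, 0, 0], [0, 0, -1]]]'

```text
t: 15.95
tool_pos: [0.457, 0.0065, 0.1813]
orientation: [2.891, 0.202, 1.879]
contact_force: [-0.3, -0.3, -0.7]
gripper_width: 0.0434
finger_force: 0.0
```

Call:
arm_command --plan '[[[0, 0, 0], [0, 0, -0.35]], [[0, 0, 0], [0, 0, -0.7]], [[0, 0, 0], [0, 0, -1]], [[0, 0, 0], [0, 0, -1]]]'

```text
t: 16.45
tool_pos: [0.4569, 0.0066, 0.1811]
orientation: [3.018, 0.296, 2.384]
contact_force: [0.2, -0.1, -0.6]
gripper_width: 0.0432
finger_force: 0.0
```

Run:
```python
from h import *
T=tool(); print(RP.T@(T[:3,3]-PM), (RP.T@T[:3,:3]).round(3).tolist(), robot.get_state()['q'].round(2))
```

```text
[-0.00269466  0.01660109  0.1478257 ] [[-0.817, 0.563, -0.124], [0.574, 0.816, -0.075], [0.059, -0.132, -0.989]] [ 0.14  0.75 -0.58  2.38  1.88  0.59 -1.27]
```

Call:
arm_command --plan '[[[0, 0, 0], [0, 0, -0.35]], [[0, 0, 0], [0, 0, -0.7]], [[0, 0, 0], [0, 0, -1]], [[0, 0, 0], [0, 0, -1]]]'

```text
t: 16.95
tool_pos: [0.4568, 0.0066, 0.181]
orientation: [-3.104, 0.318, 2.908]
contact_force: [0.0, 0.2, 0.5]
gripper_width: 0.0434
finger_force: 0.0
```

Call:
arm_command --plan '[[[0, 0, 0], [0, 0, -0.35]], [[0, 0, 0], [0, 0, -0.7]], [[0, 0, 0], [0, 0, -1]], [[0, 0, 0], [0, 0, -1]]]'

```text
t: 17.45
tool_pos: [0.4568, 0.0067, 0.181]
orientation: [-2.953, 0.26, -2.857]
contact_force: [1.4, 0.4, 0.5]
gripper_width: 0.0431
finger_force: 0.0
```

Call:
arm_command --plan '[[[0, 0, 0], [0, 0, -0.35]], [[0, 0, 0], [0, 0, -0.7]], [[0, 0, 0], [0, 0, -1]], [[0, 0, 0], [0, 0, -1]]]'

```text
t: 17.95
tool_pos: [0.4568, 0.0067, 0.1809]
orientation: [-2.853, 0.139, -2.361]
contact_force: [-0.1, -0.2, -0.3]
gripper_width: 0.0434
finger_force: 0.0
```

Run:
```python
from h import *
T=tool(); print(RP.T@(T[:3,3]-PM), (RP.T@T[:3,:3]).round(3).tolist(), robot.get_state()['q'].round(2))
legs([(pan(0,.029,.147),knobR(1.1+np.pi)),(pan(0,.029,.077),knobR(1.1+np.pi))])
```

```text
[-0.00290822  0.0167165   0.14769974] [[-0.621, -0.774, -0.124], [-0.772, 0.631, -0.075], [0.136, 0.05, -0.989]] [-0.08  0.71 -0.21  2.39  2.19  0.38 -0.07]
leg [-0.046  0.022 -0.002] [ 0.128 -0.262 -0.419]
leg [0.   0.   0.28] [0. 0. 0.]
```

Call:
arm_command --plan '[[[-0.02, 0.01, 0], [0.06, -0.13, -0.2]], [[-0.046, 0.022, 0], [0.128, -0.262, -0.42]], [[-0.046, 0.022, 0], [0.128, -0.262, -0.42]], [[-0.046, 0.022, 0], [0.128, -0.262, -0.42]], [[-0.046, 0.022, 0], [0.128, -0.262, -0.42]]]'

```text
t: 18.58
tool_pos: [0.4617, 0.0185, 0.1812]
orientation: [-2.747, 0.191, -2.113]
contact_force: [0.7, 0.4, -0.3]
gripper_width: 0.0431
finger_force: 0.0
```

Run:
```python
from h import *
T=tool(); print(RP.T@(T[:3,3]-PM), (RP.T@T[:3,:3]).round(3).tolist(), robot.get_state()['q'].round(2))
legs([(pan(0,.029,.147),knobR(1.1+np.pi)),(pan(0,.029,.077),knobR(1.1+np.pi))])
f=grab('wrist'); print(tip_of('wrist','stir1_grip')[:2],proj(f,pan(0,.029,.024)))
```

```text
[0.00041754 0.02899199 0.14645814] [[-0.45, -0.893, -0.0], [-0.893, 0.45, 0.0], [-0.0, 0.0, -1.0]] [ 0.    0.75 -0.37  2.48  2.43  0.61 -0.1 ]
leg [ 0.001  0.002 -0.002] [0.    0.    0.008]
leg [0.   0.   0.28] [0. 0. 0.]
[{'uv': [318.5, 266.1], 'conf': 0.84}, {'uv': [406.9, 425.9], 'conf': 0.58}] [[319.57372533 263.22489793]]
```

Call:
arm_command --plan '[[[0, 0, 0.08], [0, 0, 0]], [[0, 0, 0.16], [0, 0, 0]], [[0, 0, 0.23], [0, 0, 0]], [[0, 0, 0.275], [0, 0, 0]], [[0, 0, 0.275], [0, 0, 0]], [[0, 0, 0.275], [0, 0, 0]]]'

```text
t: 19.42
tool_pos: [0.4898, 0.0154, 0.1191]
orientation: [-2.747, 0.191, -2.11]
contact_force: [-0.4, 0.0, 0.1]
gripper_width: 0.0431
finger_force: 0.0
```

Run:
```python
from h import *
T=tool(); print(RP.T@(T[:3,3]-PM), (RP.T@T[:3,:3]).round(3).tolist(), robot.get_state()['q'].round(2))
```

```text
[-0.00020783  0.02912     0.07820271] [[-0.448, -0.894, -0.001], [-0.894, 0.448, 0.001], [-0.001, 0.001, -1.0]] [ 0.03  0.91 -0.37  2.41  2.5   0.71 -0.11]
```

Call:
arm_command --plan '[[[0, 0, 0], [0, 0, 0]], [[0, 0, 0], [0, 0, 0]], [[0, 0, 0], [0, 0, 0]], [[0, 0, 0], [0, 0, 0]], [[0, 0, 0], [0, 0, 0]], [[0, 0, 0], [0, 0, 0]]]' --gripper 255 --grip_force 15

```text
t: 20.18
tool_pos: [0.4891, 0.0159, 0.1184]
orientation: [-2.75, 0.191, -2.11]
contact_force: [-3.5, 3.9, -0.1]
gripper_width: 0.0119
finger_force: 15.0
```

Gripped: the 11.9 mm opening matches the 12 mm bar. I turn it clockwise.

Call:
arm_command --plan '[[[0, 0, 0], [0, 0, 0.25]], [[0, 0, 0], [0, 0, 0.5]], [[0, 0, 0], [0, 0, 0.75]], [[0, 0, 0], [0, 0, 1]], [[0, 0, 0], [0, 0, 1]]]'

```text
t: 20.8
tool_pos: [0.4886, 0.0165, 0.1182]
orientation: [-2.888, 0.353, -2.602]
contact_force: [-3.8, 3.9, -1.6]
gripper_width: 0.012
finger_force: 15.0
```

Call:
arm_command --plan '[[[0, 0, 0], [0, 0, 0.25]], [[0, 0, 0], [0, 0, 0.5]], [[0, 0, 0], [0, 0, 0.75]], [[0, 0, 0], [0, 0, 1]], [[0, 0, 0], [0, 0, 1]]]'

```text
t: 21.42
tool_pos: [0.4885, 0.0173, 0.1181]
orientation: [-3.098, 0.429, -3.137]
contact_force: [-5.3, 6.6, -2.7]
gripper_width: 0.0121
finger_force: 15.0
```

Run:
```python
from h import *
T=tool(); print(RP.T@(T[:3,3]-PM), (RP.T@T[:3,:3]).round(3).tolist(), robot.get_state()['q'].round(2))
legs([(pan(0,.029,.078),knobR(np.pi))])
```

```text
[-0.00202756  0.0308418   0.07796224] [[-0.994, -0.107, -0.005], [-0.107, 0.994, 0.006], [0.005, 0.006, -1.0]] [ 0.2   0.97 -0.67  2.41  2.26  0.85 -0.84]
leg [-0.007 -0.008 -0.   ] [ 0.012 -0.01   0.215]
```

Call:
arm_command --plan '[[[0, 0, 0], [0, 0, 0.1]], [[0, 0, 0], [0, 0, 0.21]], [[0, 0, 0], [0, 0, 0.21]], [[0, 0, 0], [0, 0, 0.21]]]'

```text
t: 21.92
tool_pos: [0.4885, 0.0174, 0.1181]
orientation: [3.137, 0.431, 3.032]
contact_force: [-5.0, 6.5, -3.6]
gripper_width: 0.012
finger_force: 15.0
```

Call:
arm_command --plan '[[[0, 0, 0], [0, 0, 0]], [[0, 0, 0], [0, 0, 0]], [[0, 0, 0], [0, 0, 0]], [[0, 0, 0], [0, 0, 0]]]' --gripper 160

```text
t: 22.42
tool_pos: [0.4903, 0.0149, 0.1188]
orientation: [-3.141, 0.436, 3.029]
contact_force: [1.0, 0.3, -0.3]
gripper_width: 0.0327
finger_force: 0.0
```

Call:
arm_command --plan '[[[0, 0, -0.12], [0, 0, 0]], [[0, 0, -0.24], [0, 0, 0]], [[0, 0, -0.36], [0, 0, 0]], [[0, 0, -0.48], [0, 0, 0]], [[0, 0, -0.48], [0, 0, 0]], [[0, 0, -0.48], [0, 0, 0]]]'

```text
t: 23.18
tool_pos: [0.4402, 0.0208, 0.2272]
orientation: [-3.142, 0.436, 3.029]
contact_force: [0.4, 0.1, -0.3]
gripper_width: 0.0328
finger_force: 0.0
```

Run:
```python
from h import *
f=grab('wrist'); cv2.imwrite('pics/w7.png',f['frame'][:,:,::-1])
T=tool(); print(RP.T@(T[:3,3]-PM), (RP.T@T[:3,:3]).round(3).tolist())
for n in ['stir1_grip','stir1_nose']: print(n,tip_of('wrist',n)[:3])
print(proj(f,[pan(0,.029,.024),pan(.031,.029,.024),pan(0,.029,.04),pan(.031,.029,.04),pan(.036,.029,0)]).round())
```

```text
[-2.06408711e-05  2.88348728e-02  1.96957954e-01] [[-1.0, -0.001, -0.001], [-0.001, 1.0, 0.001], [0.001, 0.001, -1.0]]
stir1_grip [{'uv': [320.7, 233.2], 'conf': 0.92}, {'uv': [285.0, 333.9], 'conf': 0.65}]
stir1_nose [{'uv': [318.1, 277.6], 'conf': 0.62}]
[[318. 233.]
 [318. 277.]
 [318. 240.]
 [318. 287.]
 [318. 271.]]
```

View pics/w7.png

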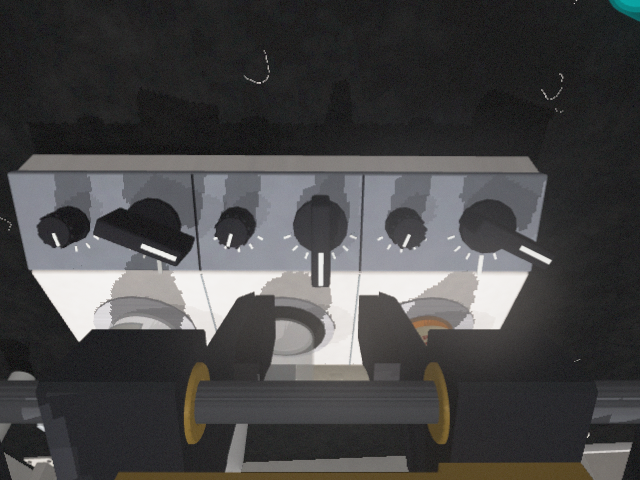

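The stir1 line runs vertically at column 320 (rows 253 to 286), square to the panel edge, and points up the slope. The other bar knobs still point left. I check the angle and the beaker numerically.

Run:
```python
from h import *
f=grab('wrist'); R=f['V'][:3,:3]; o=-R.T@f['V'][:3,3]
def onpan(uv,h):
    r=cv2.undistortPoints(np.array([[uv]],float),f['intrinsics'],f['dist'])[0,0]; d=RP.T@(R.T@np.r_[r,1]); c=RP.T@(o-PM); return (c+d*(h-c[2])/d[2])[:2]
def ang(r0,r1,c0,c1):
    m=(f['frame'].min(2)>150).astype('uint8')[r0:r1,c0:c1]; n,l,st,ce=cv2.connectedComponentsWithStats(m)
    i=1+st[1:,4].argmax(); ys,xs=np.where(l==i); p=np.array([onpan((x+c0,y+r0),.04) for x,y in zip(xs,ys)])
    d=np.linalg.svd(p-p.mean(0))[2][0]; return st[i],p.mean(0).round(4),np.arctan(d[1]/d[0])
print(ang(245,290,313,328),ang(240,266,135,180),ang(240,270,515,555))
e=[onpan(u,0) for u in [(12,174.5),(543,176)]]; d=e[0]-e[1]; print('panel edge tilt',np.arctan2(d[0],-d[1]),np.array(e).round(4))
t=grab('top'); cv2.imwrite('pics/top9.png',cv2.resize(t['frame'][150:330,140:480,::-1],None,fx=2.35,fy=2.35,interpolation=2))
print([(d['uv'],round(d['conf'],2),onz(t,d['uv'],.1).round(3)) for d in tip_of('top','glass_mid')])
```

```text
(array([  5,   9,   5,  34, 168], dtype=int32), array([0.0187, 0.0303]), np.float64(0.003977001019494396)) (array([  6,   5,  35,  18, 183], dtype=int32), array([ 0.0076, -0.0696]), np.float64(1.158588896113067)) (array([  5,   7,  31,  19, 163], dtype=int32), array([0.009 , 0.1632]), np.float64(1.1163340766554644))
panel edge tilt -0.0020381170466383745 [[-0.0351 -0.1786]
 [-0.0344  0.1821]]
[([201.4, 235.0], 0.92, array([0.524, 0.316, 0.1  ])), ([244.8, 284.7], 0.88, array([0.39 , 0.203, 0.1  ])), ([173.1, 279.9], 0.86, array([0.407, 0.394, 0.1  ])), ([327.9, 194.4], 0.64, array([ 0.624, -0.023,  0.1  ]))]
```

View pics/top9.png

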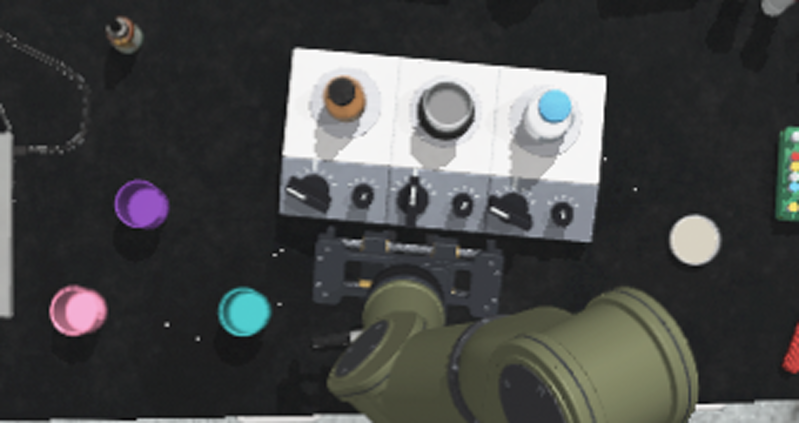

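The beaker stands on the pad, with its rim at (447,106) around the pad at (445,111). The stir1 line points straight up (error about 0.004 rad), nothing else has moved, and the arm is clear. I hand in.

```bash
python3 -c "
from cell import robot
print(robot.hand_in())"
```

```text
the job is handed in; nothing more can be done
None
```

The job is handed in: the clear beaker stands upright on the pad of the middle plate, that plate's bar knob points straight up at the long mark, and the last pictures show the other knobs, bottles and petri dish unmoved.

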